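Set the vent flap half open on its stay

ROBOT

A 6-joint arm with a two-finger parallel gripper is mounted at the origin on a cart in front of the work surface, level with it; the furniture and walls round the work are solid. World frame = base frame: x ahead of the robot, y to its left, z up, the work surface at z = 0. Lengths are in m, angles in degrees, forces in N, time in s.
With the tool pointing down it reaches from about 0.35 to 1 m from the base axis. Payload 7.1 kg.
Tool frame: the origin (TCP) lies between the finger pads; the fingertips stand 17 mm ahead of it and the grasp point (between the pads) lies 2 mm behind it; z points along the fingers, y is the line along which they close (so a half turn about z gives the same grasp; the last joint's range is limited). The gripper opens to 85 mm and grips with 20 to 120 N. Pads are 22 mm wide; open, the fingers measure 114 mm over their backs; the gripper's body (76 mm by 85 mm) begins 54 mm behind the grasp point. The pads swing forward as they close: fully open they stand 13 mm farther back than shut.
Start: joints at [-77.75, 24.242, 93.386, -0, 62.372, -1.089], TCP at [0.144, -0.608, 0.22] pointing down, gripper open.
Joint ranges: [-172.04, 172.04], [-51.8, 120.97], [4.93, 147.93], [-75.15, 255.16], [6.16, 154.13], [-145.62, 145.62]. Speed limits (degrees/s): [136.94, 136.94, 172.46, 180, 180, 180].

INTERFACE

Orientations are given as a 3x3 rotation matrix whose columns are the frame's x, y, z axes.
In Python, from workcell import env gives the robot as it stands. The module is installed in compiled form; this text tells all that it offers.
- The arm moves only by the shell command python3 -m jog 'ROWS' [FORCE]. ROWS is JSON, a list of rows, each a list of 5 numbers: the shift along the tool's x, y, z in m, then the turn about the tool's z in degrees, then the finger opening in m, from 0 to 0.0854. A call has 1 to 12 rows; each row shifts and turns the commanded pose from where the row before left it, along the tool's axes as they then stand; what a row does not reach is not made up. A row lasts 1/10 s, in which the tool goes at most 50 mm and 8.59 degrees, less where a joint would pass 70% of its speed; a pose out of reach is approached as far as the arm can. A call with a gripper value outside its range is refused whole. The fingers move at their own pace and stop on an object; FORCE is the grip in N (left out, the last holds). Time passes only in rows, so rows that do not move let the fingers close. It gives the time, the measured TCP pose, the force, the opening and the grip force at its end, in the units of the state.
- env.state(): the state, without advancing time (a new reading comes with each control period).
- env.capture(name): name is "side" or "top" or "wrist"; returns the picture (480x640x3 uint8, blue, green, red); there is no depth.
- env.camera_info(name): a dict with "fx", "fy", "cx", "cy" (pixels), "extrinsics" (4x4, takes a point from world to camera coordinates); the wrist camera has in their place "T_tool_cam" (4x4, takes a point from camera to tool coordinates, whose origin is the TCP and whose axes are the flange's). Camera axes: x right, y down, z forward; pixel columns grow to the right and rows downward; lengths in m; the calibration is good to about 2 mm. A picture is of the moment at which its call begins: read the wrist's pose just before it. camera_info takes no time and is no camera call.
- env.hand_in(): hands the job in; it is judged then, once.
The state is a dict: "t": time; "qpos": joint angles; "qvel": joint speeds; "effort": joint torques, N m; "ee_pos": TCP position; "tool_rot": TCP orientation; "ft_force": force on the tool from outside, world axes, zero at the start; "moment": the same for the moment, N m; "opening": opening from 0.0 (shut) to 1.0 (fully open); "finger_force": force on a finger pad.
Only numpy, scipy, OpenCV 4.12 (cv2) and the standard library are available. Lean on these libraries where they do the work, as an engineer would, in place of code of your own. Each camera call takes 0.05 s, during which the arm holds its last target. There are 200 camera calls.

TASK

Open the green louvred vent leaf and fix it half open: lift the steel stay by its red ball, swing it across and drop its middle hole over the brass peg on the sill. The stay must end lying flat and fully down on the peg, let go of, with the things around it left alone.

Things in the scene. Friction and masses are not known exactly. Their poses are not given: they have to be found in the camera images.
- vent: Fixed vent unit: wooden sill board 200 x 320 x 20 mm, with a white frame 310 mm wide standing on it up to 153 mm above the bench. Origin: centre of the board's underside, on the bench. x points through the frame to the outside (away from the robot), y along the sill towards the hinge side, z up. The frame and the shut leaf lie in the plane x = +60 mm and are 34 mm thick; the board's top is at z = 20 mm.
- leaf_hinge (a point): Point on the leaf's vertical hinge axis, at x = 60, y = 125, z = 25 mm in the vent's frame. The leaf is 244 mm wide, 104 mm high, 18 mm thick, green with aluminium louvres, and when shut runs from this axis along the vent's -y.
- leaf (a joint): Leaf angle, rad: 0 shut, growing to 1.2 as it opens outward (counter-clockwise seen from above, its free edge going to the vent's +x). It moves easily (about 0.04 N m of friction) and stays where it is left.
- stay_pivot (a point): Point on the stay's pivot, on the inner face of the leaf, at mid thickness of the bar. In the leaf's frame (origin leaf_hinge, axes those of the vent when shut, turning with the leaf) the pivot stands 26 mm inward (-x) and 170 mm from the hinge (-y); the bar's underside is 38 mm above the bench when the bar lies level.
- stay_swivel (a joint): Angle of the stay about the vertical axis through its pivot, rad: 0 when it points straight inward from the leaf (the leaf's -x), positive counter-clockwise seen from above, range -1.5 to 0.9. So in the vent's frame the bar points along angle pi + leaf + stay_swivel from +x. Swings freely, little friction.
- stay (a joint): Lift angle of the stay about a horizontal axis through its pivot, at the bar's underside, rad: 0 level (its lowest, it can go no lower), positive with the ball end raised, up to 0.5. It falls by its own weight (140 g).
- stay_hole_middle (a point): Centre of the middle of three 14 mm through holes in the stay, at mid thickness, 120 mm from the pivot (the other two are 80 and 160 mm from it). The stay is a steel bar 28 mm wide, 7 mm thick, about 205 mm long, seen from above with three holes in a row. The x axis points along the bar from the pivot to the ball, z is up when it lies level.
- stay_ball (a point): Centre of the red ball (26 mm across) on a short stem on top of the stay's free end, the part to hold: 191 mm from the pivot along the bar and 32 mm above the bar's underside. A gripper can hold it in any direction, and the ball turns in the grip.
- peg_top (a point): Top of the brass peg on the sill, fixed, 51 mm above the bench. The pin is 10 mm in diameter and tapers over its last 4.5 mm; its 18 mm collar, on which the bar lies, is 37.5 mm above the bench, so the pin stands 13 mm above its collar. Its place on the sill varies by a centimetre or two; its plate is 36 x 44 mm.
- paint_brush: Loose paint brush with red handle, 198 mm, lying on the bench; leave alone. Origin: centre of its underside.
- screw_jar: Loose clear jar of screws with red lid, 64 mm across, 86 mm high, standing on the bench; leave alone. Origin: centre of its underside.

How it is judged (in metres and radians):
On the way:
1. the stay is lifted by its free end (value of joint stay above 0.06 rad), for 0.1 s.
At the end, for the whole second after the job is handed in: The stay's middle hole is round the peg (hole centre within 6 mm of the peg's axis), the stay lies level on it (lift angle under 0.025 rad), which holds the leaf open (more than 0.3 rad) and at rest (horizontal distance between stay_hole_middle and peg_top below 0.006 m and value of joint stay below 0.025 rad and value of joint leaf above 0.3 rad and velocity of joint leaf between -0.05 and 0.05 rad/s); the robot touches nothing.
It fails at once if the paint brush or the screw jar is shifted by more than 20 mm (distance of any of paint_brush, screw_jar from where it was at the start of the episode above 0.02 m).
It also fails if it takes over 38 s, if anything falls off the work surface, if the arm or the gripper's body presses on something with over 40 N, if the wrist force passes 120 N, or if a joint passes its speed limit or range.

## Working session

There is one attempt and no reset: what is moved stays moved. The work goes in short steps, Python scripts to look and compute and a shell command to move; the robot and the scene stay as the last step left them, time stands still between calls to the robot, and variables do not carry over. Pictures are saved under pics/ and viewed, at most 10 in all, crops included, and the job is handed in when it is done.

```bash
mkdir -p pics; python3 - <<'E'
from workcell import env
import cv2,numpy as np
s=env.state(); print(s['t'],s['ee_pos'],np.round(s['tool_rot'],3).tolist(),s['opening'])
for n in("side","top","wrist"):
    cv2.imwrite(f"pics/{n}0.png",env.capture(n))
    i=env.camera_info(n); print(n,{k:np.round(v,3).tolist() for k,v in i.items()})
E
```

```text
0.0 [ 0.14409415 -0.6075622   0.21922506] [[0.973, 0.231, -0.0], [0.231, -0.973, 0.002], [0.0, -0.002, -1.0]] 0.9981619691871368
side {'fx': 519.454, 'fy': 519.454, 'cx': 314.055, 'cy': 240.519, 'extrinsics': [[0.909, -0.417, 0.018, -0.54], [-0.305, -0.693, -0.653, 0.138], [0.285, 0.588, -0.757, 0.83], [0.0, 0.0, 0.0, 1.0]]}
top {'fx': 487.32, 'fy': 487.32, 'cx': 320.565, 'cy': 229.274, 'extrinsics': [[0.004, -1.0, 0.02, -0.131], [-0.992, -0.006, -0.129, 0.516], [0.129, -0.02, -0.991, 0.854], [0.0, 0.0, 0.0, 1.0]]}
wrist {'fx': 338.274, 'fy': 338.274, 'cx': 314.935, 'cy': 239.845, 'T_tool_cam': [[-0.001, -0.956, -0.292, 0.073], [1.0, -0.001, 0.0, -0.001], [-0.0, -0.292, 0.956, -0.155], [0.0, 0.0, 0.0, 1.0]]}
```

View pics/top0.png

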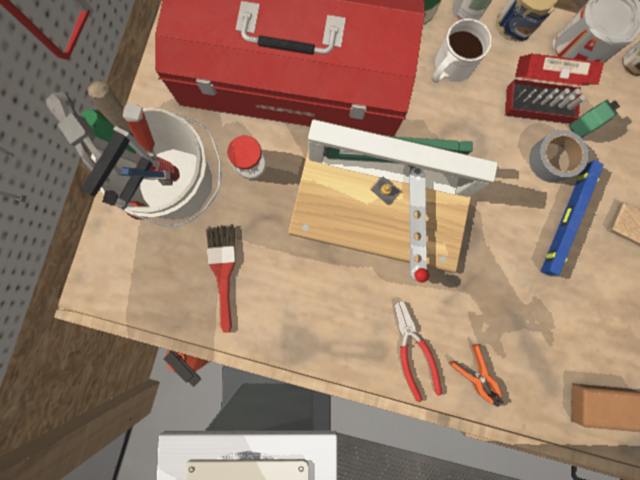

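View pics/side0.png

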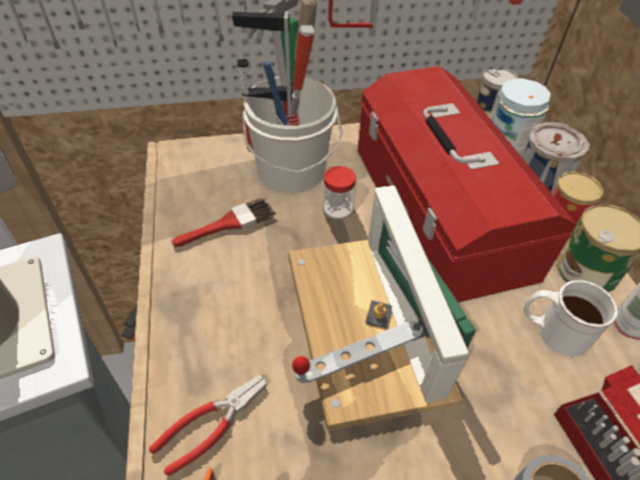

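The top view shows the vent with the leaf slightly open: ball at about (421,275), peg (386,187), bar pivot (417,172). The side view shows the ball at (302,365), the peg (380,311) and the pivot (417,330). I'll enlarge both for precise pixels.

```bash
python3 - <<'E'
import cv2,numpy as np
t=cv2.imread("pics/top0.png")[110:290,280:500]; s=cv2.imread("pics/side0.png")[180:430,280:490]
t=cv2.resize(t,None,fx=2.4,fy=2.4,interpolation=cv2.INTER_CUBIC)
s=cv2.resize(s,None,fx=2.4,fy=2.4,interpolation=cv2.INTER_CUBIC)
c=np.zeros((600,800,3),np.uint8); 
t=t[:, :]; 
t=cv2.resize(t,(440,360)); s=cv2.resize(s,(352,419))
c[:360,:440]=t; c[:419,445:797]=s
cv2.imwrite("pics/crop1.png",c)
E
```

```text
(no output)
```

View pics/crop1.png

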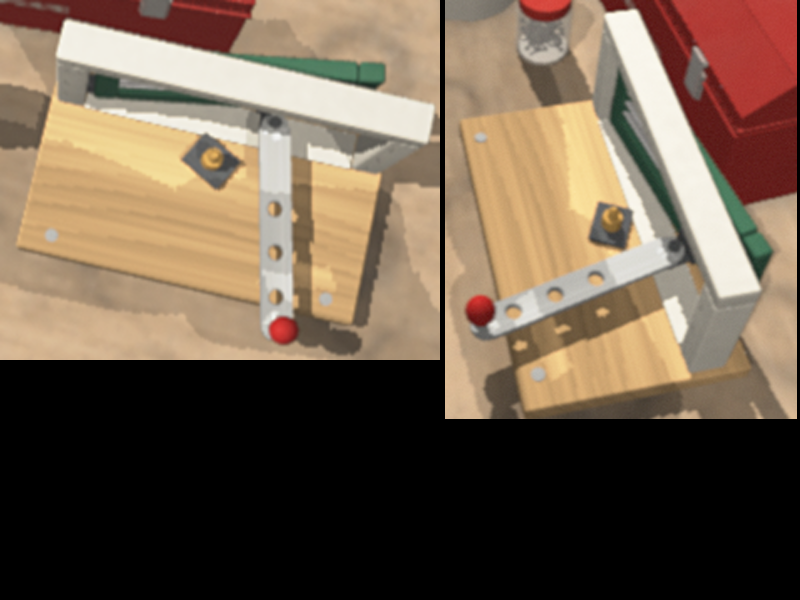

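The crop shows, in full-image pixels: peg tip top (386.5,186) and side (381,306.5); pivot top (417.5,171) and side (418,325); near sill corners top (289,233) and (456.5,271), side (289,253) and (328,424.5). Next I triangulate these points.

```bash
cat > h.py <<'E'
from workcell import env
import cv2,numpy as np
def K(i): return np.array([[i['fx'],0,i['cx']],[0,i['fy'],i['cy']],[0,0,1.]])
def ext(n,s=None):
    i=env.camera_info(n)
    if n!='wrist': return K(i),np.array(i['extrinsics'])
    T=np.eye(4);T[:3,:3]=s['tool_rot'];T[:3,3]=s['ee_pos']
    return K(i),np.linalg.inv(T@np.array(i['T_tool_cam']))
def tri(views): # [(K,E,px),...]
    A=[]
    for k,e,p in views:
        P=k@e[:3]; A+=[p[0]*P[2]-P[0],p[1]*P[2]-P[1]]
    A=np.array(A); x=np.linalg.lstsq(A[:,:3],-A[:,3],rcond=None)[0]
    r=[np.round((lambda q:q[:2]/q[2])(k@(e@np.append(x,1))[:3])-p,1).tolist() for k,e,p in views]
    return x,r
def ray(k,e,p,z):
    d=e[:3,:3].T@np.linalg.inv(k)@[p[0],p[1],1]; c=-e[:3,:3].T@e[:3,3]
    return c+d*(z-c[2])/d[2]
def red(img,c,w=25):
    x,y=int(c[0])-w,int(c[1])-w; o=cv2.cvtColor(img[y:y+2*w,x:x+2*w],cv2.COLOR_BGR2HSV)
    m=((o[...,0]<8)|(o[...,0]>172))&(o[...,1]>170)&(o[...,2]>60)
    cs=max(cv2.findContours(m.astype(np.uint8),0,2)[0],key=cv2.contourArea)
    (cx,cy),r=cv2.minEnclosingCircle(cs); return np.array([cx+x,cy+y]),r
E
python3 - <<'E'
from h import *
T,S=ext('top'),ext('side')
bt,rt=red(cv2.imread('pics/top0.png'),(421,275)); bs,rs=red(cv2.imread('pics/side0.png'),(302,365))
print(bt,rt,bs,rs)
pts=dict(ball=(bt,bs),peg=((386.5,186),(381,306.5)),piv=((417.5,171),(418.4,325)),cl=((289,233),(289,253)),cr=((456.5,271),(327.7,424.6)))
for n,(a,b) in pts.items(): print(n,*[np.round(v,4).tolist() if i==0 else v for i,v in enumerate(tri([(*T,a),(*S,b)]))])
for z,n in((.07,'ball'),(.051,'peg'),(.045,'piv'),(.02,'cl'),(.02,'cr')): print(n,ray(*T,pts[n][0],z)[:2].round(4),ray(*S,pts[n][1],z)[:2].round(4))
E
```

```text
[421.42682838 274.47560883] 6.594155788421631 [300.90127373 364.83757973] 8.42801570892334
ball [0.4336, -0.3042, 0.0662] [[-0.0, 0.2], [0.2, -0.0]]
peg [0.5967, -0.2496, 0.0373] [[-0.1, 0.4], [0.4, -0.1]]
piv [0.626, -0.3066, 0.0461] [[0.4, -1.1], [-1.1, 0.3]]
cl [0.5124, -0.0701, 0.0122] [[0.0, -0.2], [-0.2, 0.0]]
cr [0.4414, -0.3799, 0.0191] [[-0.1, 0.6], [0.7, -0.1]]
ball [ 0.4338 -0.3034] [ 0.4325 -0.3059]
peg [ 0.5944 -0.2477] [ 0.5901 -0.2568]
piv [ 0.6243 -0.3062] [ 0.6285 -0.3064]
cl [ 0.511  -0.0704] [ 0.5103 -0.0762]
cr [ 0.4424 -0.3799] [ 0.4403 -0.38  ]
```

```bash
python3 -m jog '[[0.0375,-0.018,-0.003,0,0.085],[0.0375,-0.018,-0.003,0,0.085],[0.0375,-0.018,-0.003,0,0.085],[0.0375,-0.018,-0.003,0,0.085],[0.0375,-0.018,-0.003,0,0.085],[0.0375,-0.018,-0.003,0,0.085],[0.0375,-0.018,-0.003,0,0.085],[0.0375,-0.018,-0.003,0,0.085],[0.0375,-0.018,-0.003,0,0.085],[0.0375,-0.018,-0.003,0,0.085],[0.0375,-0.018,-0.003,0,0.085],[0,0,0,0,0.085]]'
python3 - <<'E'
from h import *
import pickle
s=env.state();cv2.imwrite('pics/w1.png',env.capture('wrist'));pickle.dump(s,open('w1.pkl','wb'))
print(s['t'],s['ee_pos'])
E
```

```text
t: 1.35
ee_pos: [0.5033, -0.3175, 0.2533]
tool_rot: [[0.972, 0.235, 0.002], [0.235, -0.972, 0.0], [0.002, 0.0, -1.0]]
ft_force: [-0.5, -0.4, -0.3]
opening: 0.997
finger_force: 0.0
1.35 [ 0.50330169 -0.31749293  0.25331725]
```

View pics/w1.png

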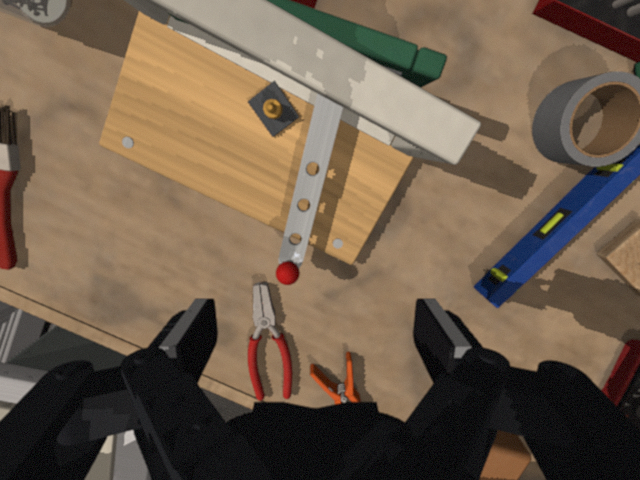

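Wrist view: peg at (272,108), ball (288,272), holes at (312,169), (303,205) and (295,239). I'll take a second view after a 0.1 m shift.

```bash
python3 -m jog '[[0.005,-0.033,0.01,0,0.085],[0.005,-0.033,0.01,0,0.085],[0.005,-0.033,0.01,0,0.085],[0,0,0,0,0.085],[0,0,0,0,0.085]]'
python3 - <<'E'
from h import *
import pickle
s=env.state();im=env.capture('wrist');cv2.imwrite('pics/w2.png',im);pickle.dump(s,open('w2.pkl','wb'))
print(s['t'],s['ee_pos'])
s1=pickle.load(open('w1.pkl','rb'));im1=cv2.imread('pics/w1.png')
W1,W2=ext('wrist',s1),ext('wrist',s)
b1,r1=red(im1,(288,272)); 
def pr(W,x): q=W[0]@(W[1]@np.append(x,1))[:3]; return q[:2]/q[2]
e=pr(W2,[.4336,-.3042,.07]); b2,r2=red(im,e,30)
print(b1,r1,e,b2,r2,'ball',tri([(*W1,b1),(*W2,b2)]))
p2=pr(W2,[.594,-.248,.05]);p1=pr(W1,[.594,-.248,.05]);print(p1,p2)
c=np.zeros((400,800,3),np.uint8)
for k,(i,p) in enumerate(((im1,p1),(im,p2))):
    x,y=int(p[0])-25,int(p[1])-25;print(x,y)
    c[:400,400*k:400*k+400]=cv2.resize(i[y:y+50,x:x+50],(400,400),interpolation=cv2.INTER_CUBIC)
cv2.imwrite('pics/peg.png',c)
E
```

```text
t: 1.9
ee_pos: [0.491, -0.2208, 0.2229]
tool_rot: [[0.973, 0.231, -0.001], [0.231, -0.973, -0.0], [-0.001, 0.0, -1.0]]
ft_force: [-0.4, -1.3, -0.7]
opening: 0.994
finger_force: 0.0
1.9 [ 0.49102771 -0.22081407  0.22290579]
[286.87313461 272.70895576] 11.201615333557129 [383.88520496 291.95202385] [382.31818199 293.92045593] 12.373764038085938 ball (array([ 0.43181344, -0.30287589,  0.07126807]), [[-0.0, 0.1], [0.0, -0.1]])
[268.77417514 103.90137446] [371.16216987 112.64977731]
243 78
346 87
```

View pics/peg.png

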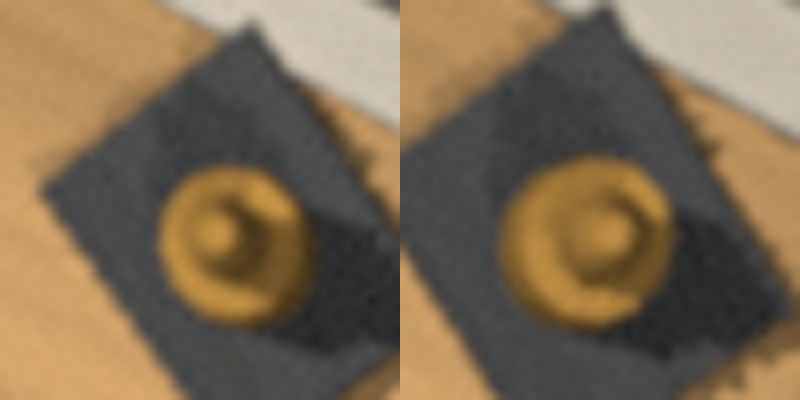

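View pics/w2.png

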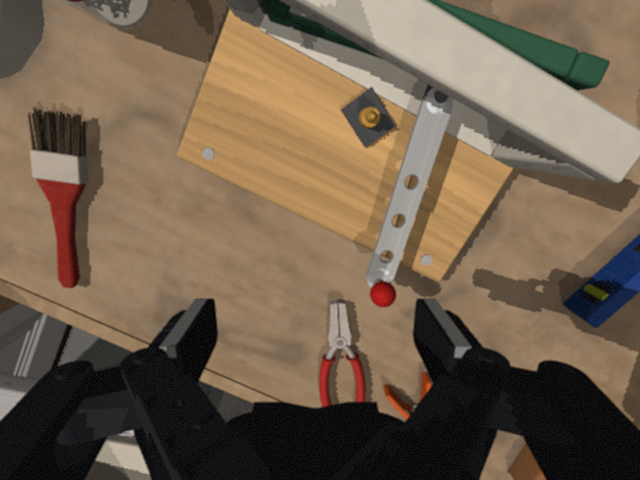

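The peg crops show the pin top and collar clearly, and the second wrist view shows the corners, holes (410,181), (398,220), (386,257) and pivot (438,97). Now I compute the vent pose and the linkage.

```bash
cat > geo.py <<'E'
from h import *
import pickle
from scipy.optimize import fsolve,least_squares
W1,W2=[ext('wrist',pickle.load(open(f'w{k}.pkl','rb'))) for k in(1,2)]
P=dict(ball=((286.9,272.7),(382.3,293.9)),pin=((269.8,106.6),(371.3,115.3)),collar=((272,108.5),(369,116.8)),cl=((100,143),(179,154)),cr=((354,264),(442,280)),
 h1=((312,169),(410,181)),h2=((303,205),(398,220)),h3=((295,239),(386,257)))
X={n:tri([(*W1,a),(*W2,b)]) for n,(a,b) in P.items()}
R=lambda a:np.array([[np.cos(a),-np.sin(a)],[np.sin(a),np.cos(a)]])
cl,cr,ball=[X[n][0][:2] for n in('cl','cr','ball')]
y=(cl-cr)/np.linalg.norm(cl-cr); yaw=np.arctan2(-y[0],y[1])
O=(cl+cr)/2+R(yaw)@[.1,0]; H=O+R(yaw)@[.06,.125]
pivot=lambda th:H+R(yaw+th)@[-.026,-.17]
def bar(th,sw,r,H=H): return pivot(th)+r*np.array([np.cos(yaw+np.pi+th+sw),np.sin(yaw+np.pi+th+sw)])
E
python3 - <<'E'
from geo import *
for n,(x,r) in X.items(): print(n,x.round(4),r)
print('edge',np.linalg.norm(cl-cr),'yaw',np.degrees(yaw),'O',O,'H',H)
peg=X['pin'][0][:2]; col=X['collar'][0][:2]
print('peg in vent',R(yaw).T@(peg-O),R(yaw).T@(col-O))
a=fsolve(lambda v:bar(*v,.191)-ball,[.1,.1]);print('now',a,'pivot',pivot(a[0]),'holes',[bar(*a,r).round(4) for r in(.08,.12,.16)])
b=fsolve(lambda v:bar(*v,.12)-peg,[.5,.1]);print('goal',b,bar(*b,.191))
E
```

```text
ball [ 0.4318 -0.3029  0.0711] [[-0.0, 0.1], [0.0, -0.1]]
pin [ 0.592  -0.2491  0.0475] [[0.0, -0.1], [-0.0, 0.1]]
collar [ 0.5915 -0.2495  0.0319] [[0.0, -0.1], [-0.0, 0.1]]
cl [ 0.5135 -0.0727  0.0235] [[0.0, -0.2], [-0.0, 0.2]]
cr [ 0.4421 -0.3806  0.0216] [[0.1, -0.6], [-0.1, 0.7]]
h1 [ 0.5424 -0.3041  0.0415] [[0.1, -0.5], [-0.1, 0.5]]
h2 [ 0.5026 -0.3035  0.0445] [[0.0, -0.2], [-0.0, 0.2]]
h3 [ 0.4619 -0.3035  0.0435] [[-0.1, 0.3], [0.1, -0.3]]
edge 0.31602714692840345 yaw -13.047941585923535 O [ 0.57522948 -0.24920739] H [ 0.66190115 -0.14098067]
peg in vent [0.01631863 0.00387702] [0.01596737 0.00337327]
now [0.1494312  0.04937916] pivot [ 0.62268369 -0.30842616] holes [array([ 0.5427, -0.3061]), array([ 0.5027, -0.305 ]), array([ 0.4628, -0.3038])]
goal [ 0.57692039 -0.87762753] [ 0.53068675 -0.21331761]
```

```bash
python3 -m jog '[[-0.0255,0.022,0.01,0,0.085],[-0.0255,0.022,0.01,0,0.085],[-0.0255,0.022,0.01,0,0.085],[0,0,0.02,0,0.085],[0,0,0.04,0,0.085],[0,0,0.04,0,0.085],[0,0,0.024,0,0.085],[0,0,0,0,0.085],[0,0,0,0,0.085]]'
```

```text
t: 2.85
ee_pos: [0.4325, -0.3036, 0.0694]
tool_rot: [[0.973, 0.23, 0.0], [0.23, -0.973, -0.0], [0.0, 0.0, -1.0]]
ft_force: [-0.1, -1.4, 0.2]
opening: 1.001
finger_force: 0.0
```

```bash
python3 -m jog '[[0,0,0,0,0.02],[0,0,0,0,0.02],[0,0,0,0,0.02],[0,0,0,0,0.02],[0,0,0,0,0.02],[0,0,0,0,0.02],[0,0,0,0,0.02],[0,0,0,0,0.02]]' 40
python3 - <<'E'
from geo import *
s=env.state(); p=np.array(s['ee_pos']);Rt=np.array(s['tool_rot'])
peg=X['pin'][0][:2]
a=fsolve(lambda v:bar(*v,.191)-ball,[.1,.1]);b=fsolve(lambda v:bar(*v,.12)-peg,[.5,-.8])
def pos(v,f): return np.append(bar(*v,.191*np.cos(f)-.032*np.sin(f)),.191*np.sin(f)+.032*np.cos(f)-.032)
way=[(a,f) for f in(.08,.16,.24)]+[(a+(b-a)*k/10,.24) for k in range(1,11)]+[(b,f) for f in(.2,.16,.12,.08,.04,0)]
q=pos(a,0)
for v,f in way:
    n=pos(v,f); print(np.round(Rt.T@(n-q),4).tolist(), n.round(4)); q=n
E
```

```text
t: 3.65
ee_pos: [0.4324, -0.3023, 0.069]
tool_rot: [[0.973, 0.231, -0.0], [0.231, -0.973, 0.0], [-0.0, -0.0, -1.0]]
ft_force: [0.2, -0.4, -0.1]
opening: 0.235
finger_force: 0.0
[0.0031, 0.0008, -0.0152] [ 0.4349 -0.303   0.0152]
[0.0042, 0.0011, -0.0149] [ 0.4393 -0.3031  0.03  ]
[0.0054, 0.0014, -0.0145] [ 0.4448 -0.3033  0.0445]
[0.0092, -0.0054, -0.0] [ 0.4525 -0.2959  0.0445]
[0.0097, -0.0055, -0.0] [ 0.4607 -0.2883  0.0445]
[0.0102, -0.0057, -0.0] [ 0.4693 -0.2804  0.0445]
[0.0108, -0.0058, -0.0] [ 0.4785 -0.2723  0.0445]
[0.0112, -0.0059, -0.0] [ 0.488  -0.264   0.0445]
[0.0117, -0.006, -0.0] [ 0.498  -0.2555  0.0445]
[0.0121, -0.006, -0.0] [ 0.5085 -0.2468  0.0445]
[0.0126, -0.0061, -0.0] [ 0.5193 -0.2379  0.0445]
[0.0129, -0.0061, -0.0] [ 0.5305 -0.229   0.0445]
[0.0133, -0.0062, -0.0] [ 0.542  -0.2199  0.0445]
[-0.0021, -0.002, 0.0072] [ 0.5395 -0.2184  0.0373]
[-0.0019, -0.0018, 0.0073] [ 0.5372 -0.2171  0.03  ]
[-0.0017, -0.0016, 0.0074] [ 0.5352 -0.2159  0.0226]
[-0.0015, -0.0014, 0.0075] [ 0.5334 -0.2149  0.0152]
[-0.0013, -0.0012, 0.0075] [ 0.5319 -0.214   0.0076]
[-0.001, -0.001, 0.0076] [ 0.5307 -0.2133  0.    ]
```

```bash
python3 - <<'E'
from h import *
a=env.capture('side')[250:450,200:420]; b=env.capture('wrist')[180:430,150:490]
c=np.zeros((420,800,3),np.uint8); c[:364,:400]=cv2.resize(a,(400,364),interpolation=2); c[:290,405:800]=cv2.resize(b,(395,290))
cv2.imwrite('pics/g1.png',c)
E
```

```text
(no output)
```

View pics/g1.png

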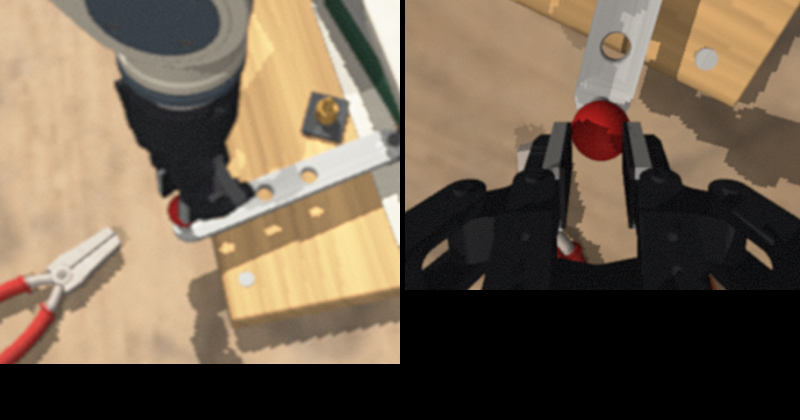

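The crop shows the ball between the pads, but the opening reads exactly the commanded 20 mm with no force, so I'm not sure there is a grip. I'll close further and read the force.

```bash
python3 -m jog '[[0,0,0,0,0.0],[0,0,0,0,0.0],[0,0,0,0,0.0],[0,0,0,0,0.0]]' 40; python3 - <<'E'
from h import *
a=env.capture('side'); w=env.capture('wrist'); t=env.capture('top')
for n,i in(('s2',a),('wr2',w),('t2',t)): cv2.imwrite(f'pics/{n}.png',i)
c=np.zeros((600,800,3),np.uint8); c[:400,:400]=cv2.resize(a[310:410,250:350],(400,400),interpolation=2); c[:400,400:800]=cv2.resize(w[220:360,250:390],(400,400),interpolation=2)
cv2.imwrite('pics/g2.png',c)
try: print(red(w,(318,292),35), red(a,(301,365)))
except Exception as e: print(e)
E
```

```text
t: 4.15
ee_pos: [0.4325, -0.3024, 0.0691]
tool_rot: [[0.973, 0.231, 0.0], [0.231, -0.973, -0.0], [0.0, 0.0, -1.0]]
ft_force: [-0.1, 0.8, 1.6]
opening: 0.003
finger_force: 0.5
(array([314.5       , 290.32758713]), 24.941659927368164) (array([300. , 365.5]), 7.159010887145996)
```

View pics/g2.png

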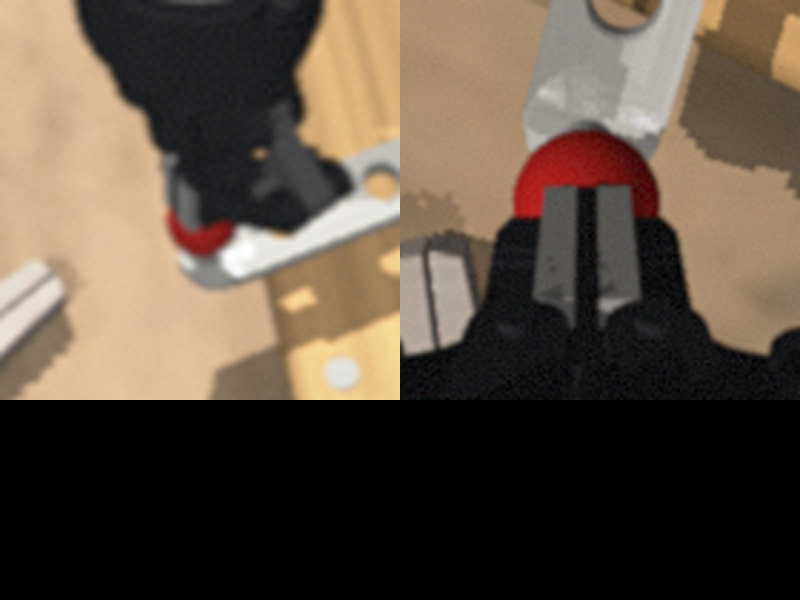

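The fingers shut right above the ball, and their tips cover it in the wrist view. So the fingertips sit about 30 mm higher than the stated TCP geometry implies. I'll open, go down 30 mm and close again, watching the force.

```bash
python3 -m jog '[[0,0,0,0,0.06],[0,0,0,0,0.06],[0,0,0,0,0.06],[0,0,0,0,0.06],[0,0,0,0,0.06],[0,0,0,0,0.06],[0,0,0.01,0,0.06],[0,0,0.01,0,0.06],[0,0,0.01,0,0.06],[0,0,0,0,0.06]]' 40; python3 -m jog '[[0,0,0,0,0.015],[0,0,0,0,0.015],[0,0,0,0,0.015],[0,0,0,0,0.015],[0,0,0,0,0.015],[0,0,0,0,0.015],[0,0,0,0,0.015]]' 40
```

```text
t: 5.3
ee_pos: [0.4321, -0.3021, 0.0377]
tool_rot: [[0.973, 0.231, -0.001], [0.231, -0.973, 0.001], [-0.001, -0.001, -1.0]]
ft_force: [0.4, -0.6, -0.2]
opening: 0.702
finger_force: 0.0
t: 6.0
ee_pos: [0.4325, -0.3024, 0.0391]
tool_rot: [[0.973, 0.231, 0.0], [0.231, -0.973, -0.0], [0.0, 0.0, -1.0]]
ft_force: [-0.4, 0.6, -0.8]
opening: 0.277
finger_force: 39.2
```

```bash
python3 -m jog '[[0.0016,0.0004,-0.0076,0,0.015],[0.0016,0.0004,-0.0076,0,0.015],[0.0021,0.0006,-0.0075,0,0.015],[0.0021,0.0006,-0.0075,0,0.015],[0.0027,0.0007,-0.0073,0,0.015],[0.0027,0.0007,-0.0073,0,0.015],[0,0,0,0,0.015],[0,0,0,0,0.015]]' 60
python3 - <<'E'
from h import *
a=env.capture('side'); t=env.capture('top');w=env.capture('wrist');cv2.imwrite('pics/t3.png',t);cv2.imwrite('pics/s3.png',a);cv2.imwrite('pics/w3.png',w)
c=np.zeros((500,800,3),np.uint8); c[:,:400]=cv2.resize(a[230:430,260:420],(400,500),interpolation=2);c[:400,400:]=cv2.resize(w[60:380,150:470],(400,400))
cv2.imwrite('pics/l1.png',c)
E
```

```text
t: 6.8
ee_pos: [0.4459, -0.3028, 0.0841]
tool_rot: [[0.973, 0.231, 0.001], [0.231, -0.973, -0.0], [0.0, 0.001, -1.0]]
ft_force: [0.9, 0.7, -2.1]
opening: 0.269
finger_force: 58.8
```

View pics/l1.png

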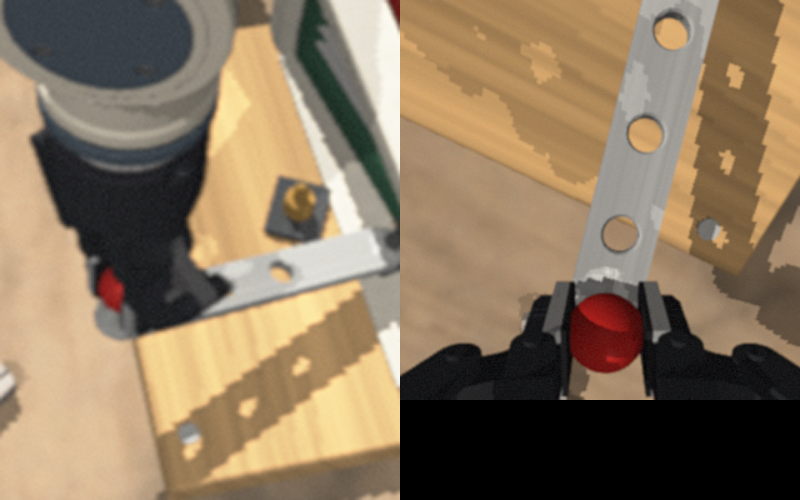

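The bar is lifted, the ball is held between the pads, and the force is normal. Now the swing.

```bash
python3 -m jog '[[0.0046,-0.0027,0,0,0.015],[0.0046,-0.0027,0,0,0.015],[0.0097,-0.0055,0,0,0.015],[0.0102,-0.0057,0,0,0.015],[0.0108,-0.0058,0,0,0.015],[0.0112,-0.0059,0,0,0.015],[0,0,0,0,0.015]]' && python3 -m jog '[[0.0117,-0.006,0,0,0.015],[0.0121,-0.006,0,0,0.015],[0.0126,-0.0061,0,0,0.015],[0.0129,-0.0061,0,0,0.015],[0.0133,-0.0062,0,0,0.015],[0,0,0,0,0.015],[0,0,0,0,0.015]]'
python3 - <<'E'
from h import *
import pickle
pickle.dump(env.state(),open('w4.pkl','wb'));w=env.capture('wrist');t=env.capture('top');cv2.imwrite('pics/w4.png',w);cv2.imwrite('pics/t4.png',t)
c=np.zeros((500,800,3),np.uint8); c[:400,:400]=cv2.resize(t[130:280,310:460],(400,400),interpolation=2);c[:400,400:]=cv2.resize(w[20:340,150:470],(400,400))
cv2.imwrite('pics/l2.png',c)
E
```

```text
t: 7.65
ee_pos: [0.4903, -0.2619, 0.0837]
tool_rot: [[0.972, 0.233, 0.0], [0.233, -0.972, 0.0], [0.0, -0.0, -1.0]]
ft_force: [0.0, 0.9, -2.1]
opening: 0.274
finger_force: 59.2
t: 8.35
ee_pos: [0.5439, -0.2195, 0.0842]
tool_rot: [[0.973, 0.232, 0.002], [0.232, -0.973, -0.001], [0.001, 0.001, -1.0]]
ft_force: [1.0, -3.4, 1.1]
opening: 0.267
finger_force: 59.2
```

View pics/l2.png

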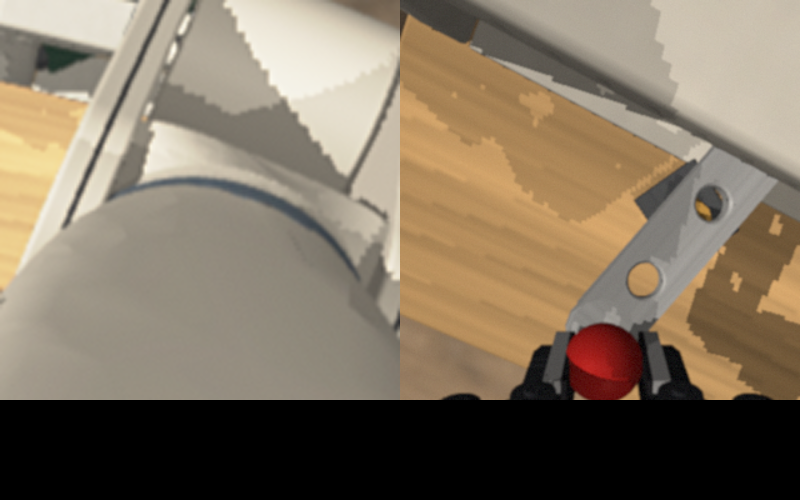

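The middle hole is over the peg, with brass visible through it at wrist px (393,189); the hole centre is at (400.4,182.4). From here I check numerically only, as the picture budget is used up.

```bash
python3 - <<'E'
from geo import *
s=pickle.load(open('w4.pkl','rb'));W=ext('wrist',s);peg=X['pin'][0][:2]
b=fsolve(lambda v:bar(*v,.12)-peg,[.5,-.8])
def pr(x): q=W[0]@(W[1]@np.append(x,1))[:3]; return (q[:2]/q[2]).round(1)
f=.24; d=bar(*b,1)-pivot(b[0])
def on(r,h): return np.append(pivot(b[0])+d*(r*np.cos(f)-h*np.sin(f)),.038+r*np.sin(f)+h*np.cos(f))
print('exp hole120/160 top',pr(on(.12,.007)),pr(on(.16,.007)),'ball',pr(on(.191,.032)),'pin top',pr(np.append(peg,.051)))
for px,r in(((400.4,182.4),.12),((346,242.4),.16)):
    x=ray(*W,px,on(r,.007)[2]); print(r,x,'vs',on(r,.007),'err vent-bar axes',[((x-on(r,.007))[:2]@d).round(4),((x-on(r,.007))[:2]@[-d[1],d[0]]).round(4)])
# hole centres by mask: Hough in the crop
im=cv2.imread('pics/w4.png');hsv=cv2.cvtColor(im,cv2.COLOR_BGR2HSV)
m=((hsv[...,1]>150)&(hsv[...,0]>14)&(hsv[...,0]<26)).astype(np.uint8)[160:205,380:425]
ys,xs=np.nonzero(m);print('brass px',xs.mean()+380,ys.mean()+160,len(xs))
print('red',red(im,(310,310),45))
E
```

```text
exp hole120/160 top [404.7 199.4] [350.7 259.6] ball [317.2 325.4] pin top [387.7 198.9]
0.12 [ 0.60389227 -0.24708661  0.07332368] vs [ 0.59640973 -0.25168726  0.07332368] err vent-bar axes [np.float64(-0.0041), np.float64(-0.0077)]
0.16 [ 0.57087826 -0.2275748   0.08283179] vs [ 0.56285598 -0.23209793  0.08283179] err vent-bar axes [np.float64(-0.0046), np.float64(-0.008)]
brass px 392.25961538461536 187.97115384615384 104
red (array([311.38392258, 310.05703735]), 31.573196411132812)
```

```bash
python3 - <<'E'
from geo import *
W4=ext('wrist',pickle.load(open('w4.pkl','rb')))
for n,a,b in(('plate corner',(247.6,101.3),(342,106)),):
    x,r=tri([(*W1,a),(*W2,b)]);q=W4[0]@(W4[1]@np.append(x,1))[:3];print(n,x,r,q[:2]/q[2],'seen (339.6,180)')
for k in(3,4):
    im=cv2.imread(f'pics/w{k}.png');h=cv2.cvtColor(im,cv2.COLOR_BGR2HSV)[250:370,260:370]
    m=(((h[...,0]<8)|(h[...,0]>172))&(h[...,1]>150)&(h[...,2]>50)).astype(np.uint8)
    c=max(cv2.findContours(m,0,2)[0],key=cv2.contourArea);x,y,w,hh=cv2.boundingRect(c);print(k,x+260,y+250,w,hh,'centre',x+260+w/2,y+250+hh/2)
s=env.state();print(s['t'],s['ee_pos'],s['ft_force'],s['moment'])
for n,p in(('side','s4'),):
    i=env.capture(n);cv2.imwrite(f'pics/{p}.png',i)
s=env.state();w=env.capture('wrist');cv2.imwrite('pics/w5.png',w);print(s['ee_pos'],s['ft_force'])
E
```

```text
plate corner [ 0.59410289 -0.22238249  0.0265071 ] [[0.1, -1.5], [-0.1, 1.7]] [339.39777241 178.93106455] seen (339.6,180)
3 286 295 58 63 centre 315.0 326.5
4 283 279 61 63 centre 313.5 310.5
8.45 [ 0.54290925 -0.21975289  0.08406507] [ 1.32387974 -2.69546511  1.35538322] [-1.27391279 -0.29909501 -0.33472345]
[ 0.5427123  -0.21978371  0.0840254 ] [ 1.21190422 -2.97356322  1.88062203]
```

```bash
cat > fit.py <<'E'
from geo import *
peg=X['pin'][0][:2]
goal=fsolve(lambda v:bar(*v,.12)-peg,[.5,-.8])
def on(th,sw,f,r,h):
    d=bar(th,sw,1)-pivot(th); return np.append(pivot(th)+d*(r*np.cos(f)-h*np.sin(f)),.038+r*np.sin(f)+h*np.cos(f))
def fit(W,obs,x0=(*goal,.24)):
    def pr(x): q=W[0]@(W[1]@np.append(x,1))[:3]; return q[:2]/q[2]
    o=least_squares(lambda v:np.concatenate([pr(on(*v,r,h))-p for r,h,p in obs]),x0); return o.x,o.fun
E
python3 - <<'E'
from fit import *
s=pickle.load(open('w4.pkl','rb'));W=ext('wrist',s)
obs=[(.12,.007,(400.4,182.4)),(.16,.007,(346,242.4)),(.191,.032,(313.5,310.5))]
v,r=fit(W,obs);print('goal',goal,'fit',v,r.round(1))
b=on(*v,.191,.032);print('ball',b,'tool',np.array(s['tool_rot']).T@(b-s['ee_pos']))
print('hole',on(*v,.12,.0035),'peg',peg)
s3=dict(ee_pos=[.4459,-.3028,.0841],tool_rot=[[.973,.231,0],[.231,-.973,0],[0,0,-1]]);W3=ext('wrist',s3)
# w3 holes from the viewed crop (x*.8+150,y*.8+60)
P3=lambda x,y:((x-400)*.8+150,y*.8+60)
v,r=fit(W3,[(.08,.007,P3(672,30)),(.12,.007,P3(646,133)),(.16,.007,P3(620,233)),(.191,.032,(315,326.5))],(.15,.05,.24));print(v,r.round(1))
b=on(*v,.191,.032);print('ball',b,'tool',np.array(s3['tool_rot']).T@(b-s3['ee_pos']))
E
```

```text
goal [ 0.5769204  -0.87762743] fit [ 0.60968533 -0.9340399   0.25083291] [ 3.   1.4  1.1  1.7 -1.9 -2.6]
ball [ 0.55036803 -0.21554922  0.11640687] tool [ 0.00724229 -0.00229972 -0.03215591]
hole [ 0.60290495 -0.24791077  0.07117578] peg [ 0.59200208 -0.24911468]
[0.14346517 0.04434152 0.25154909] [ 3.   0.4  1.5  0.4  0.3  1.5 -2.3 -0.9]
ball [ 0.44480252 -0.3011237   0.11653367] tool [-0.00068062 -0.00188456 -0.03243367]
```

The ball slid about 7 mm forward along the pads when the swing stopped. I'll bring the hole back slowly and re-measure.

```bash
python3 -m jog '[[-0.0018,0.0005,0,0,0.015],[-0.0018,0.0005,0,0,0.015],[-0.0018,0.0005,0,0,0.015],[-0.0018,0.0005,0,0,0.015],[-0.002,0.0005,0,0,0.015],[0,0,0,0,0.015],[0,0,0,0,0.015],[0,0,0,0,0.015]]' 80
cat > meas.py <<'E'
from fit import *
import sys
def holes(im,exp):
    out=[]
    for e in exp:
        x,y=int(e[0])-30,int(e[1])-30; g=cv2.medianBlur(cv2.cvtColor(im[y:y+60,x:x+60],cv2.COLOR_BGR2GRAY),3)
        c=cv2.HoughCircles(cv2.resize(g,None,fx=4,fy=4,interpolation=2),cv2.HOUGH_GRADIENT,1,60,param1=80,param2=18,minRadius=40,maxRadius=78)
        if c is None: out.append(None);continue
        c=c[0]/4; k=np.argmin(np.hypot(c[:,0]-30,c[:,1]-30)); out.append((c[k,0]+x,c[k,1]+y))
    return out
def go(f0,tag):
    s=env.state();im=env.capture('wrist');cv2.imwrite(f'pics/{tag}.png',im);W=ext('wrist',s)
    h=cv2.cvtColor(im,cv2.COLOR_BGR2HSV)[240:400,240:390]
    m=(((h[...,0]<8)|(h[...,0]>172))&(h[...,1]>150)&(h[...,2]>50)).astype(np.uint8)
    c=max(cv2.findContours(m,0,2)[0],key=cv2.contourArea);x,y,w,hh=cv2.boundingRect(c);bp=np.array([x+240+w/2,y+240+hh/2])
    T=np.array(s['tool_rot'])
    B=ray(*W,bp,s['ee_pos'][2]+.0322); f=f0
    for _ in range(3): f=fsolve(lambda a:.038+.191*np.sin(a)+.032*np.cos(a)-B[2],f)[0]
    v=fsolve(lambda q:on(*q,f,.191,.032)[:2]-B[:2],goal)
    def pr(x): q=W[0]@(W[1]@np.append(x,1))[:3]; return q[:2]/q[2]
    ex=[pr(on(*v,f,r,.007)) for r in(.12,.16)];hs=holes(im,ex)
    print('t',s['t'],'ee',np.round(s['ee_pos'],4),'ft',np.round(s['ft_force'],1),'ball',B.round(4),'tool',(T.T@(B-s['ee_pos'])).round(4),w,hh)
    print('from ball',v.round(3),f.round(3),'hole exp',np.round(ex,1).tolist(),'seen',hs)
    obs=[(.191,.032,bp)]+[(r,.007,p) for r,p in zip((.12,.16),hs) if p]
    if len(obs)>1:
        u,r=fit(W,obs,(*v,f));print('fit',u.round(3),r.round(1)); v=u[:2]
    print('goal',goal,'hole-now-flat',bar(*v,.12)-peg)
    g=on(*goal,f,.191,.032); print('ball shift to goal at this lift, tool',(T.T@(g-on(*v,f,.191,.032))).round(4))
go(float(sys.argv[1]),sys.argv[2])
E
python3 meas.py .24 w6
```

```text
t: 9.35
ee_pos: [0.5343, -0.2238, 0.0838]
tool_rot: [[0.973, 0.231, -0.0], [0.231, -0.973, 0.0], [-0.0, -0.0, -1.0]]
ft_force: [0.1, -1.6, 1.1]
opening: 0.263
finger_force: 78.2
t 9.35 ee [ 0.5343 -0.2238  0.0838] ft [ 0.1 -1.6  1.1] ball [ 0.5398 -0.2205  0.116 ] tool [ 0.0061 -0.0019 -0.0322] 61 63
from ball [ 0.56  -0.862] 0.248 hole exp [[402.5, 184.0], [347.3, 245.5]] seen [(np.float32(395.375), np.float32(184.625)), (np.float32(345.875), np.float32(242.625))]
fit [ 0.564 -0.852  0.192] [-1.6 -3.   3.8  1.2 -0.   2.4]
goal [ 0.57691916 -0.87762868] hole-now-flat [-0.00293904 -0.00179642]
ball shift to goal at this lift, tool [ 0.0038 -0.0016 -0.    ]
```

```bash
python3 -m jog '[[-0.001,-0.0012,0.0046,0,0.015],[-0.001,-0.0012,0.0046,0,0.015],[-0.001,-0.0012,0.0046,0,0.015],[-0.001,-0.0012,0.0046,0,0.015],[0,0,0,0,0.015],[0,0,0,0,0.015]]' 80
python3 meas.py .15 w7; python3 - <<'E'
from h import *
im=cv2.imread('pics/w7.png');h=cv2.cvtColor(im,cv2.COLOR_BGR2HSV)
b=((h[...,0]>12)&(h[...,0]<28)&(h[...,1]>110)).astype(int);g=im.sum(2)//77
for y in range(150,230,3): print(y,''.join('%x'%min(15,v) if not q else '#' for v,q in zip(g[y,360:440:2],b[y,360:440:2])))
E
```

```text
t: 10.0
ee_pos: [0.528, -0.2192, 0.0644]
tool_rot: [[0.973, 0.231, -0.003], [0.231, -0.973, 0.002], [-0.003, -0.003, -1.0]]
ft_force: [0.2, 1.3, -1.6]
opening: 0.263
finger_force: 81.0
t 10.0 ee [ 0.528  -0.2192  0.0644] ft [ 0.2  1.3 -1.6] ball [ 0.5314 -0.2177  0.0966] tool [ 0.0036 -0.0007 -0.0322] 59 64
from ball [ 0.55  -0.849] 0.141 hole exp [[415.1, 184.5], [355.2, 247.3]] seen [(np.float32(410.375), np.float32(179.625)), (np.float32(354.875), np.float32(245.375))]
fit [ 0.552 -0.858  0.147] [-1.5 -2.1  4.4  2.7 -0.6 -0.1]
goal [ 0.57691655 -0.87763099] hole-now-flat [-0.0038583  -0.00029747]
ball shift to goal at this lift, tool [ 0.0036  0.0008 -0.    ]
150 2222222222222222234456666666666666666666
153 2222222222222222345555666666666666666666
156 2222222222222##4455555566666666666666666
159 222222222223##44555555566666666666666666
162 2222222222###445555555666655666666666666
165 2222222222#44555555555543344455666666666
168 2222222223445555555543######234566666666
171 222222223445555555553########24456666666
174 22222224455555555553#########23456666666
177 #222224455555555554##########12446766666
180 ##22344555555555553#########212546766666
183 ###3455555555555554########2113556766666
186 ##54555555555555555#######11124557666666
189 #5455555555555555664##211111245566666666
192 4555555555555555666643222123445666666666
195 5555555555555555666666443445566666666665
198 555555555555555566666666666666666666664#
201 5555555555555666666666666666666666665###
204 555555555555566666666666666666666664####
207 55555555555556666666666666666666664#####
210 555555555555666666666666666666665#######
213 55555555555566666666666666666664########
216 5555555555556666666666666666653#########
219 55555555555666666666666666665###########
222 5555555555566666666666666664############
225 55555555555666666666666665##############
228 5555555555666666666666665###############
```

```bash
python3 - <<'E'
from fit import *
W=ext('wrist',env.state())
def pr(x): q=W[0]@(W[1]@np.append(x,1))[:3]; return (q[:2]/q[2]).round(1)
print('pin top',pr(np.append(peg,.051)),pr(np.append(peg,.0475)),'collar',pr(np.append(peg,.0375)),'hole seen (410,180)')
g=cv2.imread('pics/w7.png')[...,2]
for y in range(164,198,2): print(y,' '.join('%3d'%v for v in g[y,394:428:2]))
x=ray(*W,(410.2,179.9),.038+.12*np.sin(.147)+.007*np.cos(.147));print('hole rim centre',x)
E
```

```text
pin top [405.8 175.3] [404.  174.5] collar [399.3 172.4] hole seen (410,180)
164 139 141 139 142 145 158 143 125 124 129 135 142 155 161 168 168 168
166 140 139 141 145 131 112  93  84  87  96  83  94 122 151 164 169 168
168 142 143 146 129  96  78  74  76  78  79  86  86 103 115 153 172 173
170 140 147 153 100  81  78  80  85  79  76  99 107 104 109 121 162 179
172 145 142 126  83  78  91 115 114 101  79  84 124  82 101 113 140 180
174 140 139  91  76  81 103 120 120 119  90  78 116  61  86 121 132 174
176 142 118  75  73  79  86  96 111 118  82  91 109  54  69 128 128 167
178 141 114  66  72  73  74  86  86  85  70 103  98  45  60 130 128 170
180 139 101  65  65  64  68  72  69  69  94 114  72  45  62 133 129 175
182 140 115 131  91  71  66  69  77  95 112  84  51  47  72 133 132 177
184 152 127 181 183 113 101 109 115 121  85  47  49  40  94 136 141 186
186 155 137 162 170 120 123 120 118  84  50  44  45  58 123 136 155 191
188 168 162 115 116 115 103  77  60  46  47  44  44 101 131 143 174 184
190 164 166 140  86  63  49  49  43  45  42  52  83 122 134 163 183 174
192 169 167 167 123  88  73  68  54  46  56  89 115 130 156 174 174 167
194 169 169 168 162 129 110  94  79  85  97 114 138 160 171 170 166 166
196 172 170 168 171 170 156 138 123 130 142 154 163 168 171 168 166 171
hole rim centre [ 0.59099307 -0.24849599  0.06250104]
```

```bash
python3 -m jog '[[0.0015,0.0008,0,0,0.015],[0.0015,0.0007,0,0,0.015],[-0.0007,-0.0007,0.0037,0,0.015],[-0.0007,-0.0007,0.0037,0,0.015],[-0.0006,-0.0006,0.0037,0,0.015],[-0.0006,-0.0006,0.0037,0,0.015],[0,0,0,0,0.015],[0,0,0,0,0.015]]' 60
python3 meas.py .07 w8
```

```text
t: 10.85
ee_pos: [0.5292, -0.2191, 0.0505]
tool_rot: [[0.973, 0.231, -0.001], [0.231, -0.973, -0.0], [-0.001, -0.0, -1.0]]
ft_force: [-2.7, 3.8, 2.8]
opening: 0.263
finger_force: 81.5
t 10.85 ee [ 0.5292 -0.2191  0.0505] ft [-2.7  3.8  2.8] ball [ 0.533  -0.2168  0.0827] tool [ 0.0043 -0.0013 -0.0322] 60 65
from ball [ 0.586 -0.872] 0.067 hole exp [[419.3, 179.2], [356.9, 243.8]] seen [(np.float32(414.625), np.float32(175.125)), (np.float32(354.875), np.float32(241.125))]
fit [ 0.588 -0.881  0.071] [-2.1 -2.2  3.9  2.   0.6  0.6]
goal [ 0.57691895 -0.87762895] hole-now-flat [ 0.0014329  -0.00044225]
ball shift to goal at this lift, tool [-0.0009 -0.0012  0.    ]
```

The lift is 0.07 rad, so the hole's underside is below the peg top and the pin is inside the hole. I'll keep going down.

```bash
python3 -m jog '[[-0.0006,-0.0006,0.0032,0,0.015],[-0.0006,-0.0006,0.0032,0,0.015],[-0.0005,-0.0005,0.0032,0,0.015],[-0.0005,-0.0005,0.0032,0,0.015],[0,0,0,0,0.015],[0,0,0,0,0.015]]' 
python3 meas.py .01 w9
```

```text
t: 11.5
ee_pos: [0.5281, -0.2187, 0.039]
tool_rot: [[0.974, 0.228, 0.003], [0.228, -0.974, -0.001], [0.003, 0.002, -1.0]]
ft_force: [-3.6, -3.5, 9.7]
opening: 0.261
finger_force: 80.5
t 11.5 ee [ 0.5281 -0.2187  0.039 ] ft [-3.6 -3.5  9.7] ball [ 0.5306 -0.2171  0.0712] tool [ 0.0029 -0.0009 -0.0322] 58 63
from ball [ 0.59  -0.865] 0.006 hole exp [[424.0, 179.4], [359.8, 244.9]] seen [(np.float32(420.625), np.float32(175.625)), (np.float32(359.375), np.float32(242.125))]
fit [ 0.594 -0.874  0.012] [-1.3 -1.8  3.2  1.3 -0.3  0.8]
goal [ 0.57692535 -0.87762212] hole-now-flat [ 0.001624  -0.0015306]
ball shift to goal at this lift, tool [-0.0003 -0.0029 -0.    ]
```

Ball height 0.071 matches its original resting height, so the bar is fully down. I'll release and retreat.

```bash
python3 -m jog '[[0,0,0,0,0.04],[0,0,0,0,0.07],[0,0,0,0,0.07],[0,0,0,0,0.07],[0,0,0,0,0.07],[0,0,0,0,0.07],[0,0,0,0,0.07],[0,0,-0.01,0,0.07],[0,0,-0.02,0,0.07],[0,0,-0.03,0,0.07]]' && python3 -m jog '[[-0.01,0,-0.03,0,0.07],[-0.02,0,-0.03,0,0.07],[-0.02,0,-0.03,0,0.07],[0,0,-0.02,0,0.07],[0,0,0,0,0.07],[0,0,0,0,0.07]]'
python3 - <<'E'
from fit import *
s=env.state();w=env.capture('wrist');cv2.imwrite('pics/w10.png',w);W=ext('wrist',s);side=env.capture('side');cv2.imwrite('pics/s10.png',side)
def pr(W,x): q=W[0]@(W[1]@np.append(x,1))[:3]; return q[:2]/q[2]
bx=np.append(bar(*goal,.191),.070)
for n,W_,i in(('wrist',W,w),('side',ext('side'),side)):
    try: p,r=red(i,pr(W_,bx),40); print(n,'exp',pr(W_,bx),'seen',p,r,'at z=.07',ray(*W_,p,.07),'goal',bx)
    except Exception as e: print(n,e)
h=pr(W,np.append(peg,.045));print('hole exp',h)
m=w.astype(int).sum(2)//49;hs=cv2.cvtColor(w,cv2.COLOR_BGR2HSV);br=(hs[...,0]>12)&(hs[...,0]<28)&(hs[...,1]>110)
x,y=int(h[0])-28,int(h[1])-20
for j in range(y,y+40,2): print(j,''.join('#' if br[j,i] else '%x'%min(15,m[j,i]) for i in range(x,x+56)))
E
```

```text
t: 12.55
ee_pos: [0.5259, -0.2169, 0.0978]
tool_rot: [[0.973, 0.231, -0.003], [0.231, -0.973, 0.001], [-0.002, -0.002, -1.0]]
ft_force: [0.7, -1.1, -0.2]
opening: 0.817
finger_force: 0.0
t: 13.15
ee_pos: [0.4784, -0.229, 0.2086]
tool_rot: [[0.973, 0.231, 0.001], [0.231, -0.973, -0.001], [0.001, 0.001, -1.0]]
ft_force: [0.4, 0.3, 0.2]
opening: 0.821
finger_force: 0.0
wrist exp [311.90687009 160.06888407] seen [315.86203384 161.09295654] 14.843057632446289 at z=.07 [ 0.53063306 -0.21676724  0.07      ] goal [ 0.53068756 -0.21331775  0.07      ]
side exp [335.04405767 291.14817283] seen [336.59278488 293.85051727] 7.324859619140625 at z=.07 [ 0.53063505 -0.21883434  0.07      ] goal [ 0.53068756 -0.21331775  0.07      ]
hole exp [368.05679137  97.69873536]
77 ################543333579aa9999aa9999999a999a9aaa9aaaaaa
79 #############54333434689aa9999a99999a9999aaaaaaaaaaaaaaa
81 ###########54333334689aa9999999999999a9aa9aaaa9aaaaaaaa9
83 ########5443333334699a9999999999999aa9aaaaaaaaaaaaaaa9aa
85 #####55443344434689999999a999999999aaaaaaaaaaaaaaaaa9aaa
87 ###54334343434579a999999987766678
[... 171 characters left out ...]
###########679aaaaaaa99aaaaa975#
95 33334334689a9999999975##############79aaaaaa9aaaaa976###
97 333334589a999999999974#############469aaaa9aaaaa986#####
99 #4334799a99999a9999985#############479999aaaaaa865######
101 ##5589a9999999999999975###########345689aaaaa97423######
103 #889999999999999999aa9975#######4579999aaaa97432223#####
105 899999999999999999aaaaaa98877789aaaaaaaaaa8532222223####
107 99999999999999a999a9aaaaaaaaaaaaaaa9aaaa86422322222234##
109 999999999999999a9aaaa99aaaaaaaa99aaaaa9742222222223223##
111 99999999999999aa9aa9aaaaaaaaaaaaaaaaa8532222222222234###
113 9999999999a99a9aaaa9aaaaaaaa99aaaaa863222222222234######
115 99999999999a9aaaa9aaaaaaaa9a9aaaa96422222232233#########
```

```bash
python3 - <<'E'
from geo import *
s=env.state();W=ext('wrist',s)
x,r=tri([(*W,(315.86,161.09)),(*ext('side'),(336.59,293.85))]);print(x,r)
b=fsolve(lambda v:bar(*v,.191)-x[:2],[.57,-.88]);print(b,bar(*b,.12)-X['pin'][0][:2])
if abs(x[2]-.068)<.005: print(env.hand_in())
E
```

```text
[ 0.53089136 -0.21703049  0.06768811] [[1.4, -1.3], [-0.4, -0.1]]
[ 0.59247731 -0.8675462 ] [ 0.00110243 -0.00213171]
the job is handed in; nothing more can be done
None
```

I lifted the stay, swung it across, dropped its middle hole over the brass peg, let go and handed the job in at about 13 s. My last measurements put the bar flat, its hole about 2 mm from the peg's axis and the leaf open about 0.59 rad; the hand-in gave no verdict, and I did not re-measure the brush and jar.

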